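# Release the valuables box: set its dial, then key in and held turned

## Task

Please release the grey valuables box so that I can lift its lid: first turn its dial clockwise until the pointer clicks in at the one long mark (this frees the lock), then take the round-headed key out of the wooden organiser, push it fully home into the lock cylinder (the pins are sticky, so rock it a little) and turn it a quarter turn clockwise to its stop. The cylinder springs back as soon as it is let go, so finish with the key still in your grip and held fully turned. Leave the square-headed key in its slot and do not disturb the other things on the desk.

Things in the scene. Friction and masses are not known exactly. Their poses are not given: they have to be found in the camera images.
- safe_deck (a point): Top of the deck of the grey valuables box, mid-way between dial and lock; x to the lid, y to the dial, z up. The box is fixed, 210 x 260 mm, 85 mm high to the deck; the lid behind the deck is up to 11 mm higher. The dial is 45 mm from this point (y), the lock cylinder 45 mm the other way (-y).
- dial_grip (a point): On the dial's axis, 25 mm above the deck: where to grip its black bar knob, 42 mm long, 12 mm wide, top 33 mm above the deck, on a 38 mm round skirt 4 mm high. The knob turns about the vertical through this point. z is up, x points along the bar to the end with the white pointer line. Round it lies a ring with short marks every 20 degrees and one long thick mark, on the lid side.
- dial (a joint): Dial angle, rad, growing clockwise seen from above: 0 with the pointer on the long mark, at the start 0.6 to 1.45 short of it (negative). It clicks into a stop every 0.349 rad (about 0.06 N m to pass one) and stays where it is left; it can be overshot by 0.9. Away from 0 the cylinder is blocked: it turns by no more than about 0.2.
- keyway (a point): Centre of the cylinder's face, 3 mm above the deck, in a fixed collar (34 mm outer, 22 mm inner diameter) 5 mm above the deck. z is up; the frame turns with the cylinder. The keyway goes straight down, 11.6 mm long along x, 5.2 mm wide along y, 40 mm deep. Two sticky sprung pins bear on the blade's edges 16 mm below the face: rock the key some 5 degrees either way about z as it is pushed past.
- cylinder (a joint): Cylinder angle, rad, growing clockwise seen from above: 0 locked (start), stop at 1.57. Blocked until the key is fully home; a spring (about 0.1 N m at the stop) turns it back when let go. The blade has up to 0.15 rad of play in the keyway, so turn the key on until the cylinder meets its stop. A steel tell-tale in the window beside the collar then has moved 12 mm towards the dial.
- round_key_head (a point): Centre of the head of the right key: a round black disc, 30 mm diameter, 9 mm thick. x across the width of head and blade, y through the thickness (pinch along y), z up, away from the tip. It stands upright, blade down. An 18 x 7 mm shoulder has its underside 27 mm below this point; fully home it rests on the cylinder's face, this point 27 mm above keyway.
- round_key_tip (a point): Tip of the blade of that key, 57 mm below its head's centre. The flat steel blade is 10 x 4 mm, 30 mm long below the shoulder, the last 5 mm tapered; it may go in either way round. It needs about 7 to 20 N straight down to pass the pins (tip 13 to 17 mm below the cylinder's face), down to half of that if rocked meanwhile; the last 6 mm press a spring of 3 N.
- square_key_head (a point): Centre of the head of the other key (it belongs elsewhere and is too short for this lock), which stays where it is: black square head 27 x 27 mm, 9 mm thick, axes as for the round key. The two keys may stand in either of the two slots.
- organiser: Wooden desk organiser, fixed, 66 x 200 mm; origin at the centre of its underside, y along its length. The 44 mm high block holds the two key slots, 58 mm apart at y = -72 and -14 mm; the shoulders of the keys rest on its top, so a key must be lifted 30 mm to come free. The other end is a 28 mm high tray with an eraser and a sharpener.
- pencil: Yellow pencil, 172 x 8 mm, lying in front of the box. Bystander.
- usb_stick: USB stick, 60 x 18 x 9 mm, lying at the front of the desk. Bystander.
- lip_balm: Lip balm stick, 17 mm thick, 67 mm high, standing behind the organiser. Bystander.
- eraser: Eraser, 43 x 19 x 13 mm, in the organiser's tray. Bystander.
- sharpener: Steel pencil sharpener, 25 x 15 x 12 mm, in the organiser's tray. Bystander.
- tin_small: Small round tin, 50 mm across, 19 mm high, to the right of the box. Bystander.

How it is judged (in metres and radians):
On the way, in this order (a step that is already met when the one before it is completed fails the run):
1. the dial rests at the long mark (value of joint dial between -0.1 and 0.1 rad and value of joint cylinder below 0.3 rad), for 0.2 s.
2. the round-headed key is fully home in the cylinder (z of round_key_head in the frame of keyway below 0.029 m and horizontal distance between round_key_head and keyway below 0.006 m), for 0.1 s.
At the end, for the whole second after the job is handed in: The round-headed key is home in the cylinder (head centre under 30 mm above the keyway point, within 6 mm of its axis) and gripped by the fingers (over 1 N), the cylinder is held turned clockwise by over 1.25 rad of its 1.57, and the dial stands within 0.12 rad of the long mark (value of joint cylinder above 1.25 rad and value of joint dial between -0.12 and 0.12 rad and z of round_key_head in the frame of keyway below 0.03 m and horizontal distance between round_key_head and keyway below 0.006 m and contact force between round_key and the fingers above 1 N); the arm keeps its last pose, push and grip.
It fails at once if the square-headed key is taken from its slot (distance of square_key_head from where it was at the start of the episode above 0.015 m).
It fails at once if a bystander is disturbed (distance of any of pencil, usb_stick, lip_balm, eraser, sharpener, tin_small from where it was at the start of the episode above 0.03 m).
It also fails if it takes over 69 s, if anything falls off the work surface, if the arm or the gripper's body presses on something with over 40 N, if the wrist force passes 120 N, or if a joint passes its speed limit or range.

## Robot

A 6-joint arm with a two-finger parallel gripper is mounted at the origin on a cart in front of the work surface, level with it; the furniture and walls round the work are solid. World frame = base frame: x ahead of the robot, y to its left, z up, the work surface at z = 0. Lengths are in mm, angles in rad, forces in N, time in s.
With the tool pointing down it reaches from about 400 to 925 mm from the base axis. Payload 12.5 kg.
Tool frame: the origin (TCP) lies on the mounting face of the last link; the fingertips stand 190 mm ahead of it and the grasp point (between the pads) lies 171 mm ahead of it; z points along the fingers, y is the line along which they close (so a half turn about z gives the same grasp; the last joint's range is limited). The gripper opens to 95 mm and grips with 3 to 60 N. Pads are 20 mm wide; open, the fingers measure 119 mm over their backs; the gripper's body (75 mm by 180 mm) begins 59 mm behind the grasp point.
Start: joints at [1.146, 0.491, 1.559, -0, 1.092, -0.106], TCP at [195.868, 593.515, 404.761] pointing down, gripper open.
Joint ranges: [-3.1, 3.1], [-0.84, 2.19], [0.05, 2.79], [-1.13, 4.28], [0.06, 2.93], [-2.69, 2.69]. Speed limits (rad/s): [2.22, 2.22, 2.79, 3.14, 3.14, 3.14].

## Interface

Orientations are given as [roll, pitch, yaw] about the fixed x, y, z axes, in that order (R = Rz(yaw) Ry(pitch) Rx(roll)).
In Python, from cell import env gives the robot as it stands.
- The arm moves only by the tool carry_out, never from a script. Its argument "series" is a list of rows, each a list of 5 numbers: the shift along the tool's x, y, z in m, then the turn about the tool's z in degrees, then the opening, from 0 (shut) to 1 (fully open). A call has 1 to 20 rows; each row is the pose to reach, as a shift and turn from the pose commanded when the call began, along the tool's axes at that moment; what a row does not reach only later rows make up. A row lasts 1/8 s, in which the tool goes at most 62.5 mm and 10.7 degrees, less where a joint would pass 70% of its speed; a pose out of reach is approached as far as the arm can. A call with a gripper value outside its range is refused whole. The fingers move at their own pace and stop on an object; the grip force is fixed at half the most. Time passes only in rows, so rows that repeat a pose let the fingers close. It gives the time, the measured TCP pose, the force, the opening and the grip force at its end, in the units of the state.
- env.state(): the state, without advancing time (a new reading comes with each control period).
- env.read_camera(name): name is "scene" or "side" or "wrist"; returns (picture, depth): 384x512x3 uint8, red, green, blue; 384x512 float32, mm along the optical axis (not along the pixel's ray), 0 where there is no reading.
- env.get_calibration(name): a dict with "intrinsics" (3x3 intrinsics, pixels), "cam_to_world" (4x4, takes a point from camera to world coordinates); the wrist camera has in their place "T_tool_cam" (4x4, takes a point from camera to tool coordinates, whose origin is the TCP and whose axes are the flange's). Camera axes: x right, y up, looking along -z (the intrinsics and any distortion apply to the point x, -y, -z); pixel columns grow to the right and rows downward; lengths in mm; the calibration is good to about 2 mm. A picture is of the moment at which its call begins: read the wrist's pose just before it. get_calibration takes no time and is no camera call.
- env.job_done(): hands the job in; it is judged then, once.
The state is a dict: "t": time; "joints": joint angles; "qvel": joint speeds; "tau": joint torques, N m; "eef_pos": TCP position; "tcp_rot": TCP orientation; "ft_force": force on the tool from outside, world axes, zero at the start; "moment": the same for the moment, N m; "opening": opening from 0.0 (shut) to 1.0 (fully open); "grip_force": force on a finger pad.
Only numpy, scipy, OpenCV 4.12 (cv2) and the standard library are available. Lean on these libraries where they do the work, as an engineer would, in place of code of your own. Each camera call takes 0.05 s, during which the arm holds its last target. There are 200 camera calls.

## Working session

There is one attempt and no reset: what is moved stays moved. The work goes in short steps, Python scripts to look and compute and a tool call to move; the robot and the scene stay as the last step left them, time stands still between calls to the robot, and variables do not carry over. Pictures are saved under pics/ and viewed, at most 12 in all, crops included, and the job is handed in when it is done.

Besides the shell and the picture viewer there is one more tool, called as name(argument=value, ...) on one line, values as JSON. carry_out: Moves the arm, as the interface text tells. Its arguments: {"type":"object","properties":{"series":{"type":"array","items":{"type":"array","items":{"type":"number"}}}},"required":["series"]}

```bash
ls; mkdir -p pics; cat > h.py <<'E'
import numpy as np,cv2
from scipy.spatial.transform import Rotation as R
from cell import env
def T_tool():
    s=env.state(); T=np.eye(4); T[:3,:3]=R.from_euler('xyz',s['tcp_rot']).as_matrix(); T[:3,3]=s['eef_pos']; return T
def shot(name,f):
    c=env.get_calibration(name)
    M=T_tool()@np.array(c['T_tool_cam']) if name=='wrist' else np.array(c['cam_to_world'])
    im,d=env.read_camera(name); np.savez('pics/'+f,im=im,d=d,M=M,K=np.array(c['intrinsics']))
    cv2.imwrite(f'pics/{f}.png',cv2.cvtColor(im,cv2.COLOR_RGB2BGR)); return c
def px(f,u,v,z=None):
    a=np.load(f'pics/{f}.npz');K,M=a['K'],a['M']
    r=np.linalg.inv(K)@[u,v,1.]; r=np.array([r[0],-r[1],-r[2]])
    if z is None:
        w=a['d'][int(v)-1:int(v)+2,int(u)-1:int(u)+2]; p=r*np.median(w[w>0]); return (M@[*p,1])[:3]
    q=M[:3,:3]@r; o=M[:3,3]; return o+q*(z-o[2])/q[2]
def crop(f,x0,y0,w,h,k,o):
    cv2.imwrite(f'pics/{o}.png',cv2.resize(cv2.imread(f'pics/{f}.png')[y0:y0+h,x0:x0+w],None,fx=k,fy=k,interpolation=cv2.INTER_CUBIC))
E
python3 - <<'E'
from h import *
print(env.state())
for n in('scene','side','wrist'):
    c=shot(n,n+'0'); print({k:np.round(v,2).tolist() for k,v in c.items()})
a=[cv2.imread(f'pics/{n}0.png') for n in('scene','side')]
cv2.imwrite('pics/a.png',cv2.resize(np.hstack(a),(800,300)))
E
```

```text
pics
{'t': 0.0, 'joints': array([ 1.14644426e+00,  4.91540812e-01,  1.55945975e+00, -3.90284809e-06,
        1.09168502e+00, -1.05584443e-01]), 'qvel': array([-6.26623717e-05,  1.11414984e-03,  2.05732711e-03,  4.82997970e-04,
        2.93145627e-04,  1.08560531e-03]), 'tau': array([-8.46029197e-04, -6.12660384e+01, -2.58167428e+01,  6.92276610e-02,
        4.83553531e-02, -1.17475361e-04]), 'eef_pos': array([195.82618273, 593.48844033, 404.16973137]), 'tcp_rot': array([-3.14050544e+00, -1.11740488e-04,  2.82282677e+00]), 'ft_force': array([-0.29373889,  0.17283045, -0.24308226]), 'moment': array([-0.02331907, -0.02281106, -0.02454429]), 'grip_force': 0.0, 'opening': 1.0043896337183476}
{'intrinsics': [[415.86, 0.0, 256.87], [0.0, 415.86, 187.13], [0.0, 0.0, 1.0]], 'cam_to_world': [[-0.98, 0.13, -0.15, 335.64], [-0.2, -0.53, 0.82, 930.44], [0.02, 0.84, 0.55, 724.5], [0.0, 0.0, 0.0, 1.0]]}
{'intrinsics': [[455.52, 0.0, 262.96], [0.0, 455.52, 194.22], [0.0, 0.0, 1.0]], 'cam_to_world': [[0.53, 0.68, -0.51, -253.31], [-0.85, 0.43, -0.31, -485.63], [0.01, 0.59, 0.81, 1342.52], [0.0, 0.0, 0.0, 1.0]]}
{'intrinsics': [[285.76, 0.0, 256.08], [0.0, 285.76, 190.75], [0.0, 0.0, 1.0]], 'T_tool_cam': [[-0.0, 0.96, 0.29, 83.42], [1.0, 0.0, 0.0, -1.17], [0.0, 0.29, -0.96, 22.0], [0.0, 0.0, 0.0, 1.0]]}
```

View pics/scene0.png

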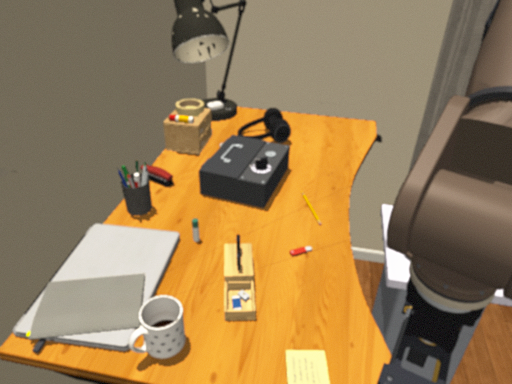

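The box is at about (247,170), with the dial near (264,160). The organiser is at about (239,280), and its keys are edge-on near (239,255). The pencil is at (312,207), the USB stick at (301,251) and the lip balm at (196,230).

```bash
python3 - <<'E'
from h import *
a=cv2.imread('pics/scene0.png')[125:325,180:330]
b=cv2.imread('pics/side0.png')
cv2.imwrite('pics/a.png',np.hstack([cv2.resize(a,(450,600),interpolation=2),cv2.resize(b[:, :],(350,262)).repeat(1,0) if 0 else cv2.copyMakeBorder(cv2.resize(b,(350,262)),0,338,0,0,0)]))
for n,u,v in[('dial',264,160),('orgN',239,275),('orgblock',238,262),('trayend',240,318)]: print(n,px('scene0',u,v).round())
E
```

```text
dial [ 513. -142.  113.]
orgN [493. 269.  44.]
orgblock [496. 263.  77.]
trayend [470. 356.   7.]
```

View pics/a.png

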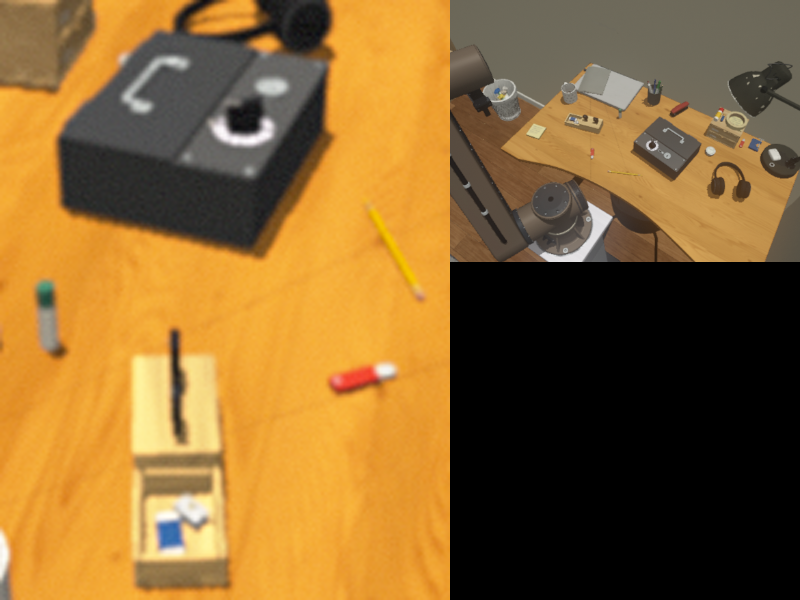

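carry_out(series=[[-0.388, -0.27, 0, 0, 1], [-0.388, -0.27, 0, 0, 1], [-0.388, -0.27, 0, 0, 1], [-0.388, -0.27, 0, 0, 1], [-0.388, -0.27, 0, 0, 1], [-0.388, -0.27, 0, 0, 1], [-0.388, -0.27, 0, 0, 1], [-0.388, -0.27, 0, 0, 1], [-0.388, -0.27, 0, 0, 1], [-0.388, -0.27, 0, 0, 1]])

```text
t: 1.4
eef_pos: [479.4, 215.8, 404.6]
tcp_rot: [-3.142, -0.001, 2.823]
ft_force: [-0.3, 0.8, -0.9]
opening: 1.0
grip_force: 0.0
```

```bash
python3 - <<'E'
from h import *
s=env.state();print(s['t'],s['eef_pos'],s['tcp_rot'],s['joints'].round(3))
shot('wrist','w1')
E
```

```text
1.4 [479.36510215 215.81340377 404.57915978] [-3.14150073e+00 -5.28572463e-04  2.82262483e+00] [ 0.297  0.351  1.801  0.     0.991 -0.955]
```

View pics/w1.png

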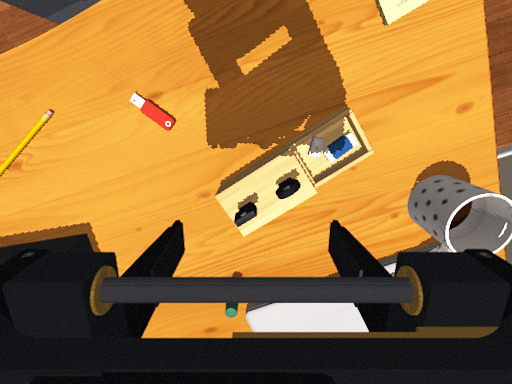

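The organiser is at about (295,172), with two black key heads at (245,213) and (288,188). The depth profile should separate round from square.

```bash
python3 - <<'E'
from h import *
a=np.load('pics/w1.npz');d=a['d'];v,u=np.mgrid[150:250,200:350]
D=d[150:250,200:350];K,M=a['K'],a['M']
P=np.stack([(u-K[0,2])/K[0,0]*D,-(v-K[1,2])/K[1,1]*D,-D,np.ones_like(D)],-1)@M.T
P=P[...,:3]
# organiser yaw from block top corner pixels
m=(P[...,2]>39)&(P[...,2]<49)&(D>0)
r=cv2.minAreaRect(P[m][:,:2].astype(np.float32));print('block',r, P[m][:,2].mean())
for (x0,x1) in((233,262),(274,303)):
    k=(u>=x0)&(u<x1)&(D>0)&(P[...,2]>55)
    q=P[k];c=q.mean(0);print(len(q),c.round(1),'zmax',np.percentile(q[:,2],97).round(1))
    w,V=np.linalg.eigh(np.cov(q[:,:2].T));ax=V[:,1];print('axis',ax.round(3),np.degrees(np.arctan2(ax[1],ax[0])).round(1))
    t=(q[:,:2]-c[:2])@ax
    for lo in range(-18,18,4):
        s=(t>=lo)&(t<lo+4)
        if s.sum():print(lo,s.sum(),q[s][:,2].max().round(1),end=' | ')
    print()
b=[]
im=cv2.imread('pics/w1.png')[165:240,215:325]
cv2.imwrite('pics/k.png',cv2.resize(im,None,fx=7,fy=7,interpolation=2))
E
```

```text
block ((507.1837463378906, 218.17910766601562), (66.68451690673828, 110.11627197265625), 14.582230567932129) 41.905136003093226
329 [512.1 191.   76.2] zmax 83.4
axis [-0.234  0.972] 103.5
-18 6 82.3 | -14 43 83.2 | -10 46 83.0 | -6 45 83.7 | -2 47 83.7 | 2 46 84.0 | 6 43 83.7 | 10 53 84.6 | 
325 [497.6 246.2  76.2] zmax 84.3
axis [-0.242  0.97 ] 104.0
-18 3 73.2 | -14 38 80.6 | -10 45 82.9 | -6 49 85.2 | -2 53 84.7 | 2 50 84.7 | 6 46 83.0 | 10 38 79.1 | 14 3 70.8 |
```

View pics/k.png

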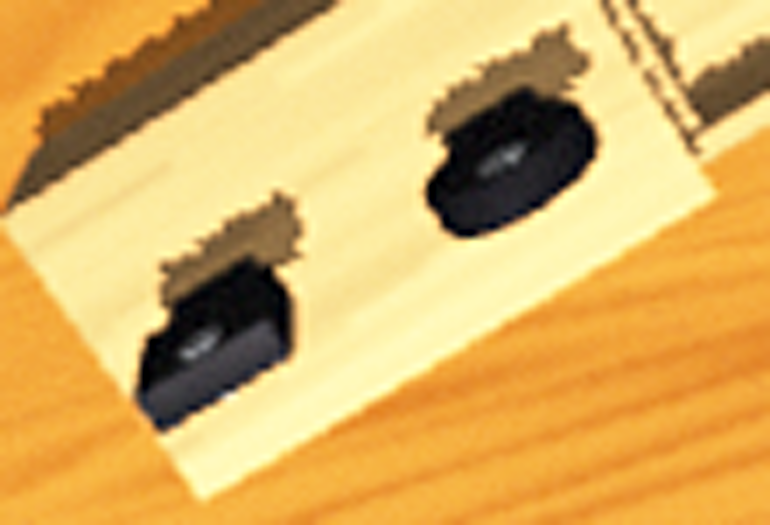

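The round key is the one at (288,188) in the wrist picture, about world (498,246). The square one is nearer the block's end. Next I go over the box.

carry_out(series=[[-0.152, -0.351, 0, 0, 1], [-0.152, -0.351, 0, 0, 1], [-0.152, -0.351, 0, 0, 1], [-0.152, -0.351, 0, 0, 1], [-0.152, -0.351, 0, 0, 1], [-0.152, -0.351, 0, 0, 1], [-0.152, -0.351, 0, 0, 1], [-0.152, -0.351, 0, 0, 1], [-0.152, -0.351, 0, 0, 1]])

```text
t: 2.58
eef_pos: [514.1, -163.7, 404.8]
tcp_rot: [3.141, -0.0, 2.825]
ft_force: [-0.5, -0.3, 0.4]
opening: 1.002
grip_force: 0.0
```

```bash
python3 - <<'E'
from h import *
s=env.state();print(s['t'],s['eef_pos'],s['tcp_rot'],s['joints'].round(3))
shot('wrist','w2')
crop('w2',100,60,266,200,3,'w2c')
E
```

```text
2.575 [ 514.05723663 -163.72616047  404.78407792] [ 3.14130698e+00 -2.20724395e-04  2.82479741e+00] [-0.431  0.37   1.769  0.     1.003 -1.685]
```

View pics/w2c.png

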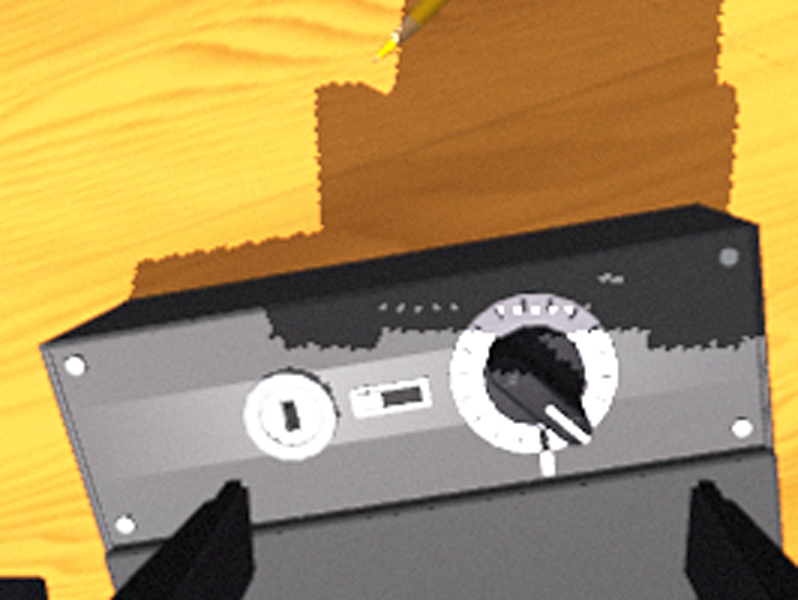

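The crop shows the dial ring centred at (534,374), with the pointer line from (545,405) to (590,443) and the long mark at (547,463). The keyway slot is centred at (291,415). The tell-tale window is at (391,398).

```bash
python3 - <<'E'
from h import *
f=lambda x,y,z:px('w2',100+(x+.5)/3-.5,60+(y+.5)/3-.5,z)
g=lambda x,y:px('w2',100+x/3,60+y/3)
print('deck z by depth',g(200,440)[2],g(660,400)[2],g(400,360)[2])
ring=f(534,374,85.5);key=f(291,415,88);mark=f(547,463,85.5);p0=f(548,405,118);p1=f(590,442,118);k0=f(287,400,88);k1=f(296,432,88)
an=lambda d:np.degrees(np.arctan2(d[1],d[0])).round(1)
print('ring',ring,'key',key,'dist',np.linalg.norm(ring-key),'yaxis',an(ring-key))
print('mark dir',an(mark-ring),'pointer',an(p1-p0),an(p1-ring),p1,'slot',an(k1-k0),np.linalg.norm(k1-k0))
scr=[f(75,366,85),f(729,257,85),f(742,428,85),f(125,525,85)]
print('screws',np.round(scr,1).tolist(), np.mean(scr,0))
E
```

```text
deck z by depth 83.19011866803277 83.23131422514933 83.02620317302524
ring [ 521.65408306 -142.84238952   85.5       ] key [ 508.24324916 -231.01793247   88.        ] dist 89.22458652822293 yaxis 81.4
mark dir -8.9 pointer 29.8 31.2 [ 540.10124994 -131.65474992  118.        ] slot -6.5 12.499921940146171
screws [[467.5, -298.9, 85.0], [502.5, -66.4, 85.0], [565.4, -76.1, 85.0], [530.5, -308.5, 85.0]] [ 516.46873012 -187.48162641   85.        ]
```

carry_out(series=[[-0.001, 0.022, 0.04, 10, 0.4], [-0.001, 0.022, 0.08, 20, 0.4], [-0.001, 0.022, 0.08, 30, 0.4], [-0.001, 0.022, 0.08, 40, 0.4], [-0.001, 0.022, 0.08, 50, 0.4], [-0.001, 0.022, 0.08, 60, 0.4], [-0.001, 0.022, 0.08, 70, 0.4], [-0.001, 0.022, 0.08, 80, 0.4], [-0.001, 0.022, 0.08, 90, 0.4], [-0.001, 0.022, 0.08, 100, 0.4], [-0.001, 0.022, 0.08, 110, 0.4], [-0.001, 0.022, 0.08, 120, 0.4], [-0.001, 0.022, 0.08, 130, 0.4], [-0.001, 0.022, 0.08, 130.5, 0.4], [-0.001, 0.022, 0.1, 130.5, 0.4], [-0.001, 0.022, 0.122, 130.5, 0.4], [-0.001, 0.022, 0.122, 130.5, 0.4], [-0.001, 0.022, 0.122, 130.5, 0.4]])

```text
t: 4.88
eef_pos: [522.1, -144.6, 283.4]
tcp_rot: [3.141, -0.0, 0.547]
ft_force: [0.8, -0.1, 0.0]
opening: 0.397
grip_force: 0.0
```

```bash
python3 - <<'E'
from h import *
s=env.state();print(s['t'],s['eef_pos'],s['tcp_rot'],s['joints'].round(3),s['ft_force'])
shot('wrist','w3');shot('scene','s3')
E
```

```text
4.875 [ 522.1004443  -144.58250955  283.38535009] [ 3.14116174e+00 -4.74276899e-04  5.47308122e-01] [-0.392  0.533  1.886  0.     0.722  0.631] [ 0.75125805 -0.11888225  0.00465257]
```

View pics/w3.png

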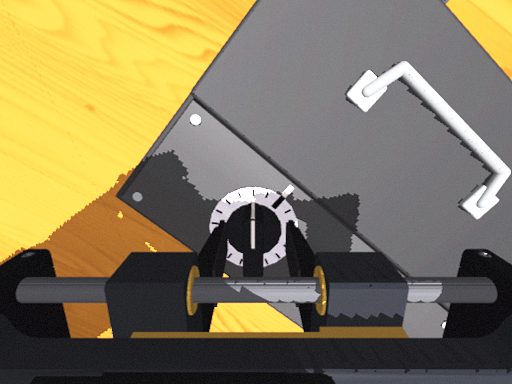

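The pointer line runs vertically at (253,225), midway between the fingers, so the grip is aligned. I close and turn 40° clockwise.

carry_out(series=[[0, 0, 0, 0, 0], [0, 0, 0, 0, 0], [0, 0, 0, 0, 0], [0, 0, 0, 0, 0], [0, 0, 0, 0, 0], [0, 0, 0, 8, 0], [0, 0, 0, 16, 0], [0, 0, 0, 24, 0], [0, 0, 0, 32, 0], [0, 0, 0, 40, 0], [0, 0, 0, 40, 0], [0, 0, 0, 40, 0]])

```text
t: 6.48
eef_pos: [521.1, -142.7, 282.8]
tcp_rot: [-3.138, 0.004, -0.153]
ft_force: [-3.5, 22.6, 9.7]
opening: 0.123
grip_force: 30.0
```

```bash
python3 - <<'E'
from h import *
s=env.state();print(s['t'],s['eef_pos'],s['tcp_rot'],s['ft_force'],s['moment'],s['opening'],s['grip_force'])
shot('wrist','w4')
crop('w4',160,130,200,150,4,'w4c')
E
```

```text
6.475 [ 521.12950633 -142.68908916  282.80756528] [-3.13758187  0.00406961 -0.15336481] [-3.54141078 22.58220588  9.745715  ] [3.88030775 0.66931614 0.04044684] 0.1231492173001017 29.993494749069214
```

View pics/w4c.png

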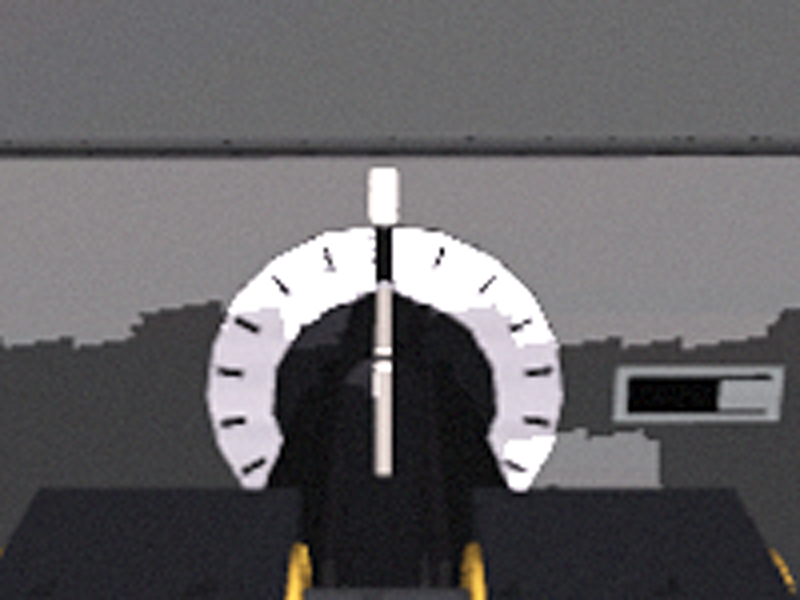

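The pointer is on the long mark: line at (383,375), mark at (383,240). I release, lift and go over the round key.

carry_out(series=[[0, 0, 0, 0, 0.4], [0, 0, 0, 0, 0.4], [0, 0, -0.03, 0, 0.4], [0, 0, -0.08, 0, 0.4], [0, 0, -0.13, 0, 0.4], [-0.01, -0.05, -0.14, -10, 0.5], [-0.02, -0.1, -0.14, -20, 0.5], [-0.03, -0.15, -0.14, -30, 0.5], [-0.04, -0.2, -0.14, -40, 0.5], [-0.05, -0.25, -0.14, -50, 0.5], [-0.06, -0.3, -0.14, -60, 0.5], [-0.07, -0.34, -0.14, -70, 0.5], [-0.08, -0.383, -0.14, -80, 0.5], [-0.082, -0.383, -0.12, -90, 0.5], [-0.082, -0.383, -0.08, -100, 0.5], [-0.082, -0.383, -0.04, -110, 0.5], [-0.082, -0.383, -0.02, -113, 0.5], [-0.082, -0.383, -0.02, -113, 0.5], [-0.082, -0.383, -0.02, -113, 0.5]])

```text
t: 8.9
eef_pos: [499.5, 246.1, 303.6]
tcp_rot: [3.14, -0.0, 1.818]
ft_force: [-0.5, 1.2, -0.0]
opening: 0.5
grip_force: 0.0
```

```bash
python3 - <<'E'
from h import *
s=env.state();print(s['t'],s['eef_pos'],s['tcp_rot'],s['joints'].round(3),s['ft_force'])
shot('wrist','w5');shot('side','sd5')
a=np.load('pics/w5.npz');d=a['d'];v,u=np.mgrid[0:384,0:512]
K,M=a['K'],a['M']
P=(np.stack([(u-K[0,2])/K[0,0]*d,-(v-K[1,2])/K[1,1]*d,-d,np.ones_like(d)],-1)@M.T)[...,:3]
k=(d>0)&(P[...,2]>50)&(P[...,2]<95)&(np.hypot(P[...,0]-499,P[...,1]-247)<25)
q=P[k];c=(q.max(0)+q.min(0))/2;print(k.sum(),q.mean(0),c)
t=k&(P[...,2]>P[k][:,2].max()-12);r=cv2.minAreaRect(P[k][:,:2].astype(np.float32));print(r,q[:,2].max(),P[t].mean(0))
print('pix bbox',u[k].min(),u[k].max(),v[k].min(),v[k].max())
E
```

```text
8.9 [499.54375958 246.12513481 303.56993608] [ 3.14037400e+00 -1.66885080e-04  1.81771363e+00] [0.339 0.521 1.833 0.    0.787 0.092] [-0.45293033  1.20118755 -0.04092497]
447 [499.20733403 249.77572825  79.9660719 ] [499.88466764 247.09367877  73.35267069]
((499.72308349609375, 247.04966735839844), (9.252984046936035, 27.905086517333984), 14.441319465637207) 84.81603287090849 [499.44043183 248.8417447   80.90942076]
pix bbox 251 263 193 230
```

View pics/w5.png

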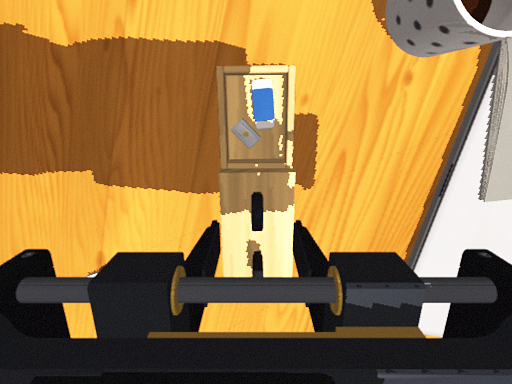

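The round head is at (257,211), centred between the fingers. I descend, grip and lift.

carry_out(series=[[0.001, 0, 0.03, -0.3, 0.5], [0.001, 0, 0.061, -0.3, 0.5], [0.001, 0, 0.061, -0.3, 0.5], [0.001, 0, 0.061, -0.3, 0.5], [0.001, 0, 0.061, -0.3, 0], [0.001, 0, 0.061, -0.3, 0], [0.001, 0, 0.061, -0.3, 0], [0.001, 0, 0.061, -0.3, 0], [0.001, 0, 0.061, -0.3, 0], [0.001, 0, 0.061, -0.3, 0], [0.001, 0, 0.05, -0.3, 0], [0.001, 0, 0.035, -0.3, 0], [0.001, 0, 0.01, -0.3, 0], [0.001, 0, -0.05, -0.3, 0], [0.001, 0, -0.1, -0.3, 0], [0.001, 0, -0.1, -0.3, 0]])

```text
t: 11.0
eef_pos: [498.4, 247.0, 407.1]
tcp_rot: [3.136, -0.001, 1.825]
ft_force: [0.3, 1.0, -1.2]
opening: 0.092
grip_force: 30.0
```

```bash
python3 - <<'E'
from h import *
s=env.state();print(s['t'],s['eef_pos'],s['tcp_rot'],s['joints'].round(3),s['ft_force'],s['opening'],s['grip_force'])
shot('wrist','w6');shot('side','sd6');shot('scene','s6')
a=cv2.imread('pics/w6.png');b=cv2.imread('pics/s6.png')
u,v=210,170
cv2.imwrite('pics/c6.png',np.hstack([cv2.resize(a[130:330,180:330],(400,533)),cv2.resize(b[130:330,160:310],(400,533))]))
E
```

```text
11.0 [498.38563016 247.04041558 407.10139343] [ 3.13562832e+00 -6.38284843e-04  1.82465619e+00] [0.341 0.39  1.727 0.    1.018 0.087] [ 0.25754591  0.99282807 -1.24866609] 0.09236047687851172 29.99955028295517
```

View pics/c6.png

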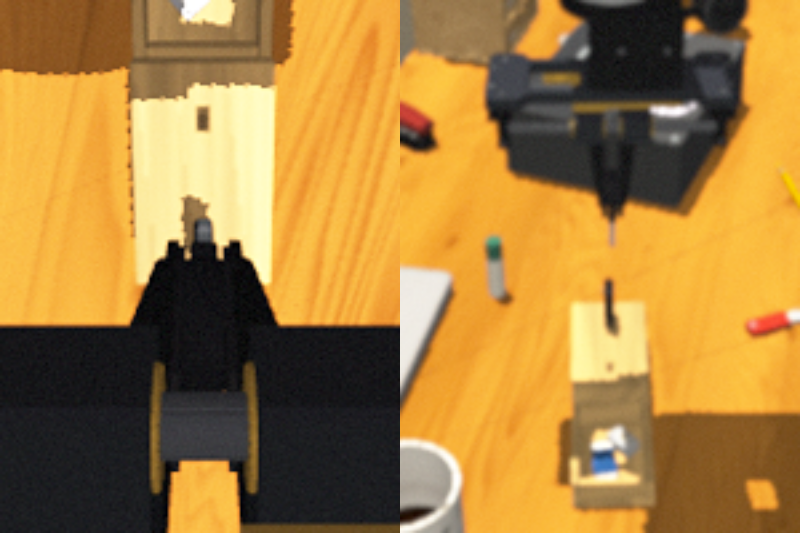

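The key is gripped, with its blade tip visible at about (256,215) in the wrist picture. The square key is still in its slot. I go over the lock.

carry_out(series=[[-0.046, -0.011, 0, -6.7, 0], [-0.093, -0.022, 0, -13.4, 0], [-0.14, -0.034, 0, -20, 0], [-0.186, -0.045, 0, -26.7, 0], [-0.233, -0.056, 0, -33.4, 0], [-0.28, -0.067, 0, -40, 0], [-0.326, -0.078, 0, -46.7, 0], [-0.372, -0.089, 0, -53.4, 0], [-0.42, -0.1, 0, -60, 0], [-0.465, -0.112, 0, -66.8, 0], [-0.465, -0.112, 0, -66.8, 0], [-0.465, -0.112, 0.04, -66.8, 0], [-0.465, -0.112, 0.074, -66.8, 0], [-0.465, -0.112, 0.074, -66.8, 0], [-0.465, -0.112, 0.074, -66.8, 0], [-0.465, -0.112, 0.074, -66.8, 0]])

```text
t: 13.15
eef_pos: [507.4, -230.9, 329.9]
tcp_rot: [-3.141, 0.002, 2.99]
ft_force: [-0.1, -0.2, -0.2]
opening: 0.096
grip_force: 30.0
```

```bash
python3 - <<'E'
from h import *
s=env.state();print(s['t'],s['eef_pos'],s['tcp_rot'],s['joints'].round(3),s['ft_force'],s['opening'],s['grip_force'])
shot('wrist','w7')
crop('w7',196,150,120,90,6.6,'w7c')
E
```

```text
13.15 [ 507.42503377 -230.91928031  329.94577215] [-3.14099316e+00  1.69022144e-03  2.99043525e+00] [-0.546  0.485  1.808  0.     0.847 -1.965] [-0.10964924 -0.24609566 -0.2402902 ] 0.09575759072086751 29.999740719795227
```

View pics/w7c.png

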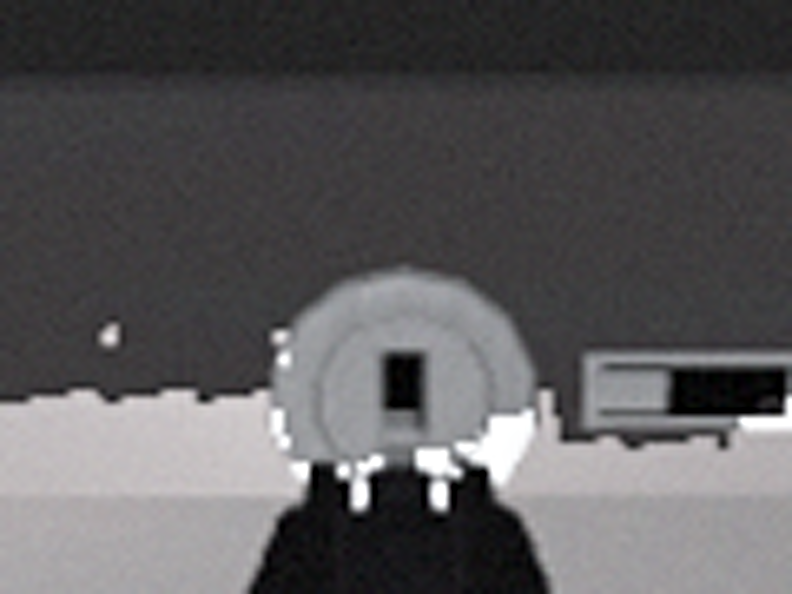

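The slot spans x 383–425 with its robot-side end at y≈352, and the blade comes in from below at about x 388–420. Intensity profiles will give this more finely.

```bash
python3 - <<'E'
from h import *
a=np.load('pics/w7.npz');g=a['im'].mean(2).astype(int)
print('cols 248-266');
for v in range(198,226):print(v,g[v,248:267])
print(a['d'][205:222,257].round(0), a['d'][195,257])
for u,v in((257,199),(257,195),(250,205),(263,205)):print(u,v,px('w7',u,v).round(1))
T=T_tool()
for n,p in{'tip':(0,0,228),'shoulder':(0,0,198),'tip+x':(5,0,228)}.items():
    w=T@[*p,1];c=np.linalg.inv(a['M'])@w;print(n,w[:3].round(1),256.08+285.76*c[0]/-c[2],190.75-285.76*c[1]/-c[2])
E
```

```text
cols 248-266
198 [148 147 146 151 149 143 140 142 152 153 147 154 145 139 142 144 139 145
 148]
199 [144 137 136 144 150 154 152 152 154 155 156 154 151 154 149 136 138 142
 146]
200 [141 144 151 148 153 158 156 151 151 157 158 157 160 158 153 153 149 144
 143]
201 [142 157 155 154 156 157 160 155 153 162 155 159 159 159 157 159 150 150
 146]
202 [154 154 153 156 150 151 151 154 152 155 152 152 157 152 158 157 157 156
 150]
203 [154 155 156 153 147 134  98  71  75  77  76  82 113 149 157 153 152 152
 149]
204 [154 150 154 158 151 115  52  11   7  20   9  30  95 146 154 154 158 152
 155]
205 [151 151 158 156 154 118  45   0   4   6   0  32 100 149 154 159 150 151
 155]
206 [151 157 156 152 151 121  40   4  11   2   4  27  99 150 156 156 153 156
 155]
207 [156 156 154 154 153 119  47   3   6   8   2  38 100 147 154 153 151 155
 155]
208 [154 157 156 157 155 121  48   2   0   8   2  38  98 152 152 152 154 156
 156]
209 [160 155 152 155 155 124  49  10   8   8   7  31  99 148 158 153 157 151
 156]
210 [156 154 156 157 156 123  47   1   5   4   4  34 100 151 158 156 155 158
 157]
211 [153
[... 958 characters left out ...]
  4 114 174 129 120 125
  28]
223 [  5 187 255 211   9  25  19  28  23  25  25  18  11 178 254 215   3   6
  10]
224 [  6 199 255 243   6  15  25  30  27  22  31  21  13 219 255 250   9  19
  21]
225 [  5 192 255 240  10  22  28  24  24  29  19  20   8 210 255 238   5  21
  18]
[241. 241. 242. 242. 241. 243. 242. 217. 214. 212. 212. 213. 212. 205.
 203. 203. 189.] 231.22244
257 199 [ 499.5 -230.3   86.1]
257 195 [ 495.5 -229.7   87.9]
250 205 [ 504.  -236.9   85.5]
263 205 [ 505.6 -226.2   85.7]
tip [ 507.7 -231.1  101.9] 257.6054546268341 215.58567098137914
shoulder [ 507.7 -231.1  131.9] 257.82902637921677 232.3497398958199
tip+x [ 502.8 -230.4  101.9] 257.61517005306405 209.54606820189733
```

```bash
python3 - <<'E'
from h import *
T=T_tool();Ti=np.linalg.inv(T)
for n,u,v,z,o in(('slot end',256.64,203,88,5.8),('slot end z86',256.64,203,86,5.8),('collar edge',256.8,150+268.5/6.6-.5,90,17),('collar z88',256.8,150+268.5/6.6-.5,88,17)):
    p=px('w7',u,v,z);t=(Ti@[*p,1])[:3];print(n,p.round(2),'tool',t.round(2),'centre tool x',(t[0]-o).round(2))
print('blade edge at tip', [(Ti@[*px('w7',256.2,v,101.9),1])[:2].round(2) for v in(211.5,212.5,214.5)])
E
```

```text
slot end [ 502.26 -231.03   88.  ] tool [  5.42  -0.72 241.86] centre tool x -0.38
slot end z86 [ 502.96 -231.14   86.  ] tool [  4.71  -0.72 243.86] centre tool x -1.09
collar edge [ 490.85 -229.17   90.  ] tool [ 16.97  -0.61 239.84] centre tool x -0.03
collar z88 [ 491.46 -229.26   88.  ] tool [ 16.36  -0.6  241.84] centre tool x -0.64
blade edge at tip [array([ 3.4 , -1.09]), array([ 2.57, -1.09]), array([ 0.91, -1.09])]
```

carry_out(series=[[-0.0003, 0.0003, 0.004, 0, 0], [-0.0003, 0.0003, 0.008, 0, 0], [-0.0003, 0.0003, 0.011, 0, 0], [-0.0003, 0.0003, 0.013, 0, 0], [-0.0003, 0.0003, 0.015, 0, 0], [-0.0003, 0.0003, 0.017, 0, 0], [-0.0003, 0.0003, 0.019, 0, 0], [-0.0003, 0.0003, 0.02, 0, 0], [-0.0003, 0.0003, 0.02, 0, 0]])

```text
t: 14.32
eef_pos: [507.7, -230.9, 308.7]
tcp_rot: [-3.142, 0.0, 2.99]
ft_force: [1.4, 0.4, -1.2]
opening: 0.091
grip_force: 30.0
```

```bash
python3 - <<'E'
from h import *
s=env.state();print(s['t'],s['eef_pos'],s['tcp_rot'],s['joints'].round(3),s['ft_force'],s['moment'])
E
```

```text
14.325 [ 507.67916931 -230.90044869  308.71214848] [-3.14154510e+00  4.27683903e-04  2.99035732e+00] [-0.545  0.514  1.826  0.     0.8   -1.965] [ 1.42527424  0.42063852 -1.20208675] [-0.05127431 -0.39833829 -0.01732491]
```

carry_out(series=[[0, 0, 0.002, 0, 0], [0, 0, 0.004, 5, 0], [0, 0, 0.005, -5, 0], [0, 0, 0.006, 5, 0], [0, 0, 0.007, -5, 0], [0, 0, 0.008, 5, 0], [0, 0, 0.009, -5, 0], [0, 0, 0.01, 5, 0], [0, 0, 0.011, -5, 0], [0, 0, 0.0125, 5, 0], [0, 0, 0.014, -5, 0], [0, 0, 0.0155, 5, 0], [0, 0, 0.017, -5, 0], [0, 0, 0.0185, 3, 0], [0, 0, 0.02, 0, 0], [0, 0, 0.0215, 0, 0], [0, 0, 0.0225, 0, 0], [0, 0, 0.0235, 0, 0], [0, 0, 0.0235, 0, 0], [0, 0, 0.0235, 0, 0]])

```text
t: 16.82
eef_pos: [507.7, -230.9, 285.7]
tcp_rot: [-3.141, 0.001, 2.99]
ft_force: [0.8, -0.7, 8.2]
opening: 0.092
grip_force: 30.0
```

```bash
python3 - <<'E'
from h import *
s=env.state();print(s['t'],s['eef_pos'],s['tcp_rot'],s['joints'].round(3),s['ft_force'],s['moment'],s['opening'])
E
```

```text
16.825 [ 507.70263449 -230.91514517  285.70350117] [-3.14126452e+00  1.03342382e-03  2.98990755e+00] [-0.545  0.547  1.845  0.     0.748 -1.965] [ 0.76583196 -0.68274119  8.16703193] [-0.11697379 -0.32372673 -0.01165145] 0.09179931928532092
```

carry_out(series=[[0, 0, 0.0007, 6, 0], [0, 0, 0.0007, 12, 0], [0, 0, 0.0007, 18, 0], [0, 0, 0.0007, 24, 0], [0, 0, 0.0007, 30, 0], [0, 0, 0.0007, 36, 0], [0, 0, 0.0007, 42, 0], [0, 0, 0.0007, 48, 0], [0, 0, 0.0007, 54, 0], [0, 0, 0.0007, 60, 0], [0, 0, 0.0007, 66, 0], [0, 0, 0.0007, 72, 0], [0, 0, 0.0007, 78, 0], [0, 0, 0.0007, 84, 0], [0, 0, 0.0007, 89, 0], [0, 0, 0.0007, 93, 0], [0, 0, 0.0007, 96, 0], [0, 0, 0.0007, 98, 0], [0, 0, 0.0007, 98, 0], [0, 0, 0.0007, 98, 0]])

```text
t: 19.32
eef_pos: [508.5, -230.2, 285.6]
tcp_rot: [3.138, -0.001, 1.279]
ft_force: [8.4, 7.7, 11.7]
opening: 0.094
grip_force: 30.0
```

```bash
python3 - <<'E'
from h import *
s=env.state();print(s['t'],s['eef_pos'],s['tcp_rot'],np.degrees(s['tcp_rot'][2]),s['joints'].round(3),s['ft_force'],s['moment'],s['opening'])
shot('wrist','w8')
E
```

```text
19.325 [ 508.48156867 -230.2346232   285.58094098] [ 3.13795715e+00 -9.28397800e-04  1.27929391e+00] 73.2981417029235 [-0.544  0.548  1.845  0.003  0.746 -0.254] [ 8.42860738  7.7156354  11.71920392] [ 1.41971084 -1.6071218   0.14139331] 0.09434331782777898
```

View pics/w8.png

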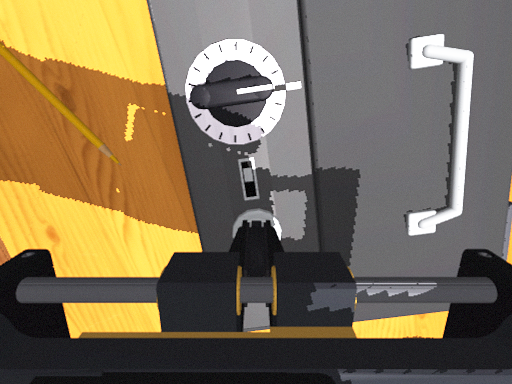

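The tell-tale slug has moved along its window at (248,178), and the dial is on its mark. I turn a little further to be sure of the stop.

carry_out(series=[[0, 0, 0, 2, 0], [0, 0, 0, 4, 0], [0, 0, 0, 6, 0], [0, 0, 0, 6, 0], [0, 0, 0, 6, 0]])

```text
t: 20.0
eef_pos: [508.5, -230.3, 285.6]
tcp_rot: [3.138, -0.001, 1.175]
ft_force: [8.7, 8.0, 10.7]
opening: 0.095
grip_force: 30.0
```

```bash
python3 - <<'E'
from h import *
s=env.state();print(s['t'],s['eef_pos'],np.degrees(s['tcp_rot'][2]),s['ft_force'],s['moment'],s['opening'],s['grip_force'])
shot('wrist','w9')
a=np.hstack([cv2.resize(cv2.imread(f'pics/{f}.png')[145:245,220:286],(390,590),interpolation=2) for f in('w8','w9')]);cv2.imwrite('pics/w9c.png',a)
E
```

```text
20.0 [ 508.53312127 -230.29110769  285.62374221] 67.30155120678968 [ 8.72587889  7.99741491 10.68277192] [ 1.35904576 -1.55757013  0.15940919] 0.09456860918326936 30.005101561546326
```

View pics/w9c.png

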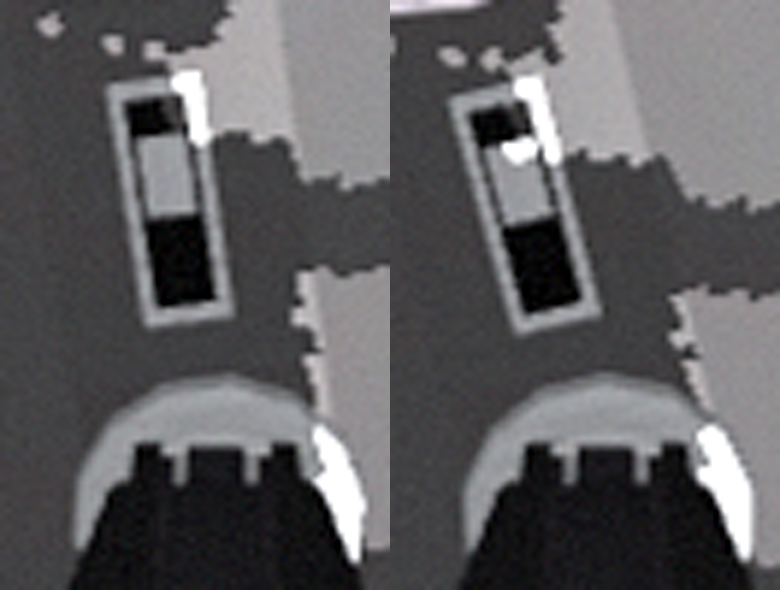

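```bash
python3 - <<'E'
from h import *
f=lambda x,y,z:px('w9',220+(x-390)*66/390-.5,145+y*100/590-.5,z)
A=[f(x,y,86) for x,y in((500,118),(515,145),(527,223),(549,308))]
for p,q in zip(A,A[1:]):print('w9 gap',np.linalg.norm(p-q).round(2))
g=lambda x,y:px('w4',160+(x+.5)/4-.5,130+(y+.5)/4-.5,86)
B=[g(628,395),g(719,395),g(768,395)]
for p,q in zip(B,B[1:]):print('w4',np.linalg.norm(p-q).round(2))
h=lambda x,y:px('w2',100+x/3,60+y/3,86)
print('w2',np.linalg.norm(h(385,399)-h(423,394)),np.linalg.norm(h(355,403)-h(385,399)))
E
```

```text
w9 gap 3.35
w9 gap 8.79
w9 gap 10.05
w4 15.15
w4 8.15
w2 13.956570929433022 11.057209474138846
```

```bash
python3 -c "
from cell import env
print(env.job_done(), env.state()['t'])"
```

```text
the job is handed in; nothing more can be done
the job is handed in; nothing more can be done
```

The job is handed in at about 20 s with the dial on its long mark, the round key fully home and still gripped, and the tool turned about 104° so the cylinder should be at its stop; no verdict came back, and the square key and other things were never touched.

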